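Pack the supply rack, hang its lift-off gate and lock the hinge collar

TASK

Pack the goods that lie on the table (one or two cartons of nails and, if it is there, the plain steel block) into the open-topped grey rack, each lying flat on the rack's floor the way up it lies now; the cartons are thin, so never squeeze one harder than 20 N. Lift the gate out of its wooden stand, lower it so that both its hinge knuckles drop fully onto the rack's two pins, swing it shut across the open end, and then turn the collar on top of the hinge until its wing stands square across the closed gate and its tongue points to the locked mark. Leave the horseshoe where it lies.

Things in the scene. Friction and masses are not known exactly. Their poses are not given: they have to be found in the camera images.
- rack: Grey steel rack fixed on the table, open at the top and at its -y end. Origin on the table; z up. Inside: x -57 to 57 mm, y -153 to 115 mm (10 mm high sill lip at the open end), floor 8 mm above the table; the three walls reach z 62 mm, 5 mm thick. Stop post for the shut gate: x 63, y -164 to -132 mm, 85 mm high. Hinge post at x -60, y -142 mm, 154 mm high; hinge axis at x -60, y -170 mm.
- rack_floor (a point): middle of the rack's inner floor (x 0, y -19 mm in the rack's frame, 8 mm above the table); its axes are the rack's
- pin_low (a point): centre of the shoulder (the flat on which a knuckle rests) round the lower pin, 30 mm above the table. The pin is 10 mm thick and stands 24 mm up from the shoulder, its last 10 mm tapering to 4 mm. Pins and shoulders are carried by brackets that reach out 30 mm from the hinge post.
- pin_high (a point): the same for the upper pin: 80 mm straight above pin_low, same size of pin. Its bracket fills the 10 mm below this shoulder, so bring the gate's lower knuckle in from the open side (rack -y), between lower pin tip and upper bracket, with the gate 27 to 48 mm above its seated height, then lower it straight.
- lock_mark (a point): white line on the cap of the hinge post, 154 mm above the table, 27 mm from the hinge axis toward the rack's +y: the locked mark. Under the cap a slot (z 132 to 147 mm), open toward the hinge axis, takes the collar's tongue.
- gate: Steel gate, 0.30 to 0.43 kg, upright in a wooden stand (slots 13 mm wide, 26 mm deep, along the gate). Origin on the hinge axis at the underside of the lower knuckle; x toward the free edge (126 mm away), z up. Frame 10 mm thick (y), z -8 to 75 mm; hinge stile to 98 mm. Hung, its origin is at pin_low; shut, its x is the rack's x; it opens clockwise seen from above, free edge to rack -y.
- gate_grip (a point): grip tab on the gate's top rail, over the centre of mass: a plate 34 mm long (along gate x), 10 mm thick (gate y), its top 17 mm above this point and the rail 25 mm below it. In the gate's frame at x 53, y 0, z 100 mm. Take it from above with the fingers on either side of the plate.
- knuckle_low (a point): centre of the underside of the gate's lower knuckle (the gate's origin): a ring 23 mm across, 13 mm bore, 18 mm tall
- knuckle_high (a point): centre of the underside of the gate's upper knuckle, 80 mm above the lower one, same size
- collar (a joint): angle of the captive lock collar on top of the gate's upper knuckle, about the hinge axis, relative to the gate: 0 = wing and tongue along gate x; grows anticlockwise seen from above; ends at 1.75; locked mark at 1.57 rad (tongue in the hinge post's slot when the gate is shut). Friction 0.03 N m, stays where left. Starts at 0.15 to 0.5.
- collar_wing (a point): middle of the collar's wing on the hinge axis, the place to grip: an upright plate 36 mm long (along the tongue), 10 mm thick, its top 10 mm above this point, 18 mm of it below; at z 132 mm in the gate's frame. The tongue is 8 mm wide and reaches 28 mm from the axis, 20 to 26 mm below this point.
- carton_1: thin cardboard carton of nails lying flat, 90 (x) x 66 (y) x 34 mm (z), 0.27 to 0.53 kg; origin at the centre of its underside. Grip across the 66 mm, with no more than 20 N on either side.
- carton_2: a second carton, just like carton_1; may be absent
- steel_block: plain steel packing block 45 (x) x 57 (y) x 25 mm (z), 0.3 kg, origin at the centre of its underside; may be absent
- horseshoe: worn horseshoe, 166 x 163 x 10 mm, lying flat beside the work; a bystander
Things that resemble listed ones, but are neither listed nor needed, are in the scene too. Leave any purple look-alike of the steel_block alone.

How it is judged (in metres and radians):
On the way, in this order (a step that is already met when the one before it is completed fails the run):
1. the gate hangs with both knuckles fully down on their pins (distance between knuckle_low and pin_low below 0.007 m and distance between knuckle_high and pin_high below 0.007 m), for 0.3 s.
2. the hung gate is shut and its collar is turned to the locked mark (all of step 1 and angle between the x axis of gate and the x axis of rack, either way round below 0.09 rad and value of joint collar above 1.37 rad), for 0.3 s.
At the end, for the whole second after the job is handed in: All present goods lie flat on the rack floor between its walls (underside within 8 mm of the floor, tilt under 0.15 rad); both knuckles within 7 mm of their pin shoulders, gate within 0.09 rad of shut, collar past 1.37 rad; all at rest (all of step 2 and linear speed of each of gate, carton_1, carton_2, steel_block below 0.03 m/s and x of carton_1 in the frame of rack between -0.05 and 0.05 m and y of carton_1 in the frame of rack between -0.15 and 0.11 m and z of each of carton_1, carton_2, steel_block in the frame of rack below 0.016 m and angle between each of carton_1, carton_2, steel_block's own z axis and vertical below 0.15 rad and x of carton_2 in the frame of rack between -0.05 and 0.05 m and y of carton_2 in the frame of rack between -0.15 and 0.11 m and x of steel_block in the frame of rack between -0.05 and 0.05 m and y of steel_block in the frame of rack between -0.15 and 0.11 m); the robot touches nothing.
It fails at once if a carton is squeezed or pressed by the fingers with well over 20 N on either side (46 N for both together) (contact force between the fingers and carton_1 above 46 N).
It fails at once if a carton is squeezed or pressed by the fingers with well over 20 N on either side (46 N for both together) (contact force between the fingers and carton_2 above 46 N).
It fails at once if the horseshoe is moved by more than 30 mm (distance of horseshoe from where it was at the start of the episode above 0.03 m).
Of carton_2, steel_block only 1 to 2 are there at a start; the rules pass over those that are not, and their reading is None.
At some moment in a run one of carton_1, carton_2, steel_block may be knocked a few centimetres aside while the robot is not near it.
It also fails if it takes over 200 s, if anything falls off the work surface, if the arm or the gripper's body presses on something with over 40 N, if the wrist force passes 120 N, or if a joint passes its speed limit or range.

ROBOT

A 6-joint arm with a two-finger parallel gripper is mounted at the origin on a cart in front of the work surface, level with it; the furniture and walls round the work are solid. World frame = base frame: x ahead of the robot, y to its left, z up, the work surface at z = 0. Lengths are in mm, angles in degrees, forces in N, time in s.
With the tool pointing down it reaches from about 300 to 850 mm from the base axis. Payload 4.2 kg.
Tool frame: the origin (TCP) lies at the very end of the fingers, on their centre line; the grasp point (between the pads) lies 19 mm behind it; z points along the fingers, y is the line along which they close (so a half turn about z gives the same grasp; the last joint's range is limited). The gripper opens to 91 mm and grips with 3 to 60 N. Pads are 32 mm wide; open, the fingers measure 118 mm over their backs; the gripper's body (76 mm by 178 mm) begins 60 mm behind the grasp point.
Start: joints at [-75.287, 18.312, 89.639, -0, 72.044, -1.146], TCP at [157.138, -553.128, 213.976] pointing down, gripper open.
Joint ranges: [-177.97, 177.97], [-48.28, 115.42], [12.27, 149.76], [-77.06, 257.06], [2.81, 150.46], [-146.56, 146.56]. Speed limits (degrees/s): [147.25, 147.25, 180, 180, 180, 180].

INTERFACE

Orientations are given as [roll, pitch, yaw] about the fixed x, y, z axes, in that order (R = Rz(yaw) Ry(pitch) Rx(roll)).
In Python, from workcell import * gives the robot as it stands.
- The arm moves only by the tool move_arm, never from a script. Its argument "motion" is a list of rows, each a list of 3 entries, a list of its own where there are three numbers: the finger opening in mm, from 0 to 91.2, then the shift along the world's x, y, z in units of 25 mm (1.0 is 25 mm), then the turn, a rotation vector about the world's x, y, z in units of 4 degrees (1.0 is 4 degrees). In form: [[grip, [x, y, z], [ax, ay, az]], ...]. A call has 1 to 20 rows; each row shifts and turns the commanded pose from where the row before left it; what a row does not reach is not made up. A row lasts 1/12 s, in which the tool goes at most 41.7 mm and 7.16 degrees, less where a joint would pass 70% of its speed; a pose out of reach is approached as far as the arm can. A call with a number of a shift or a turn outside -1 to 1 is refused whole. A call with a gripper value outside its range is refused whole. The fingers move at their own pace and stop on an object; "grip_force" is the grip in N (left out, the last holds). Time passes only in rows, so rows that do not move let the fingers close. It gives the time, the measured TCP pose, the force, the opening and the grip force at its end, in the units of the state.
- state(): the state, without advancing time (a new reading comes with each control period).
- grab_frame(name): name is "scene" or "side" or "wrist"; returns the picture (480x640x3 uint8, blue, green, red); there is no depth.
- camera_info(name): a dict with "fx", "fy", "cx", "cy" (pixels), "rvec" (rotation vector, rad) and "tvec" (3), from world to camera coordinates, as OpenCV has them. Camera axes: x right, y down, z forward; pixel columns grow to the right and rows downward; lengths in mm; the calibration is good to about 2 mm. A picture is of the moment at which its call begins: read the wrist's pose just before it. camera_info takes no time and is no camera call; for the wrist camera it gives the pose at the moment of the call.
- job_done(): hands the job in; it is judged then, once.
The state is a dict: "time_s": time; "qpos": joint angles; "qvel": joint speeds; "effort": joint torques, N m; "ee_pos": TCP position; "ee_rot": TCP orientation; "force": force on the tool from outside, world axes, zero at the start; "torque": the same for the moment, N m; "gripper_width": finger opening in mm; "gripper_force": force on a finger pad.
Only numpy, scipy, OpenCV 4.12 (cv2) and the standard library are available. Lean on these libraries where they do the work, as an engineer would, in place of code of your own. Each camera call takes 0.05 s, during which the arm holds its last target. There are 200 camera calls.

## Working session

There is one attempt and no reset: what is moved stays moved. The work goes in short steps, Python scripts to look and compute and a tool call to move; the robot and the scene stay as the last step left them, time stands still between calls to the robot, and variables do not carry over. Pictures are saved under pics/ and viewed, at most 14 in all, crops included, and the job is handed in when it is done.

Besides the shell and the picture viewer there is one more tool, called after "Call:" as name(argument=value, ...) on one line, values as JSON. move_arm: Moves the arm, as the interface text tells. Shifts and turns lie within -1 to 1; 1 stands for 25 mm of shift or 4 degrees of turn. Its arguments: {"type":"object","properties":{"motion":{"type":"array","items":{"type":"array"}},"grip_force":{"type":"number"}},"required":["motion"]}

```bash
mkdir -p pics; ls; cat > h.py <<'E'
from workcell import *
import numpy as np, cv2
def cam(n):
    c=camera_info(n); K=np.array([[c["fx"],0,c["cx"]],[0,c["fy"],c["cy"]],[0,0,1.]])
    R=cv2.Rodrigues(np.array(c["rvec"],float))[0]; t=np.array(c["tvec"],float).ravel()
    return K,R,t
def ray(n,uv,z,C=None):
    K,R,t=C or cam(n); o=-R.T@t; out=[]
    for u,v in np.atleast_2d(uv):
        d=R.T@np.linalg.inv(K)@np.array([u,v,1.]); out.append(o+d*(z-o[2])/d[2])
    return np.round(np.array(out),1)
def proj(n,P,C=None):
    K,R,t=C or cam(n); p=(K@(R@np.atleast_2d(P).T+t[:,None])).T; return np.round(p[:,:2]/p[:,2:],1)
E
python3 - <<'E'
from h import *
print(state())
for n in("scene","side","wrist"):
    cv2.imwrite(f"pics/{n}0.png",grab_frame(n)); K,R,t=cam(n); print(n,K[0,0],-R.T@t,R[2])
E
```

```text
pics
{'time_s': 0.0, 'qpos': array([-7.52874996e+01,  1.83536166e+01,  8.97067847e+01, -1.24213986e-03,
        7.20410244e+01, -1.14569420e+00]), 'qvel': array([ 0.0194144 , -0.02020597,  0.02617806,  0.04340518, -0.01142055,
        0.0644119 ]), 'effort': array([-2.77563711e-03, -4.12461805e+01, -2.31975049e+01,  7.29386578e-02,
        4.58523142e-02, -1.35698524e-04]), 'ee_pos': array([ 156.99456682, -552.64235077,  213.09788646]), 'ee_rot': array([-1.79898571e+02, -8.47280890e-04,  1.58585779e+01]), 'force': array([ 0.13674325, -0.40585726,  0.34287304]), 'torque': array([-0.02744752,  0.04925724,  0.01805189]), 'gripper_force': 0.0, 'gripper_width': 91.09094375080348}
scene 481.3298575993395 [221.54933882 190.0916126  701.99124393] [ 0.33214093 -0.64402358 -0.68914152]
side 596.8803294407697 [  302.42946142 -1268.5725053    752.62764101] [ 0.18697121  0.81008485 -0.55570163]
wrist 351.6267179455361 [ 219.98018032 -536.48273562  384.24505597] [-0.22615692 -0.06287999 -0.97205923]
```

View pics/scene0.png

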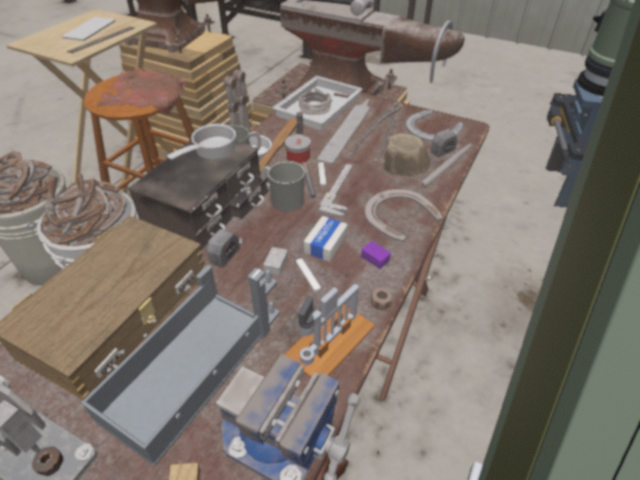

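View pics/side0.png

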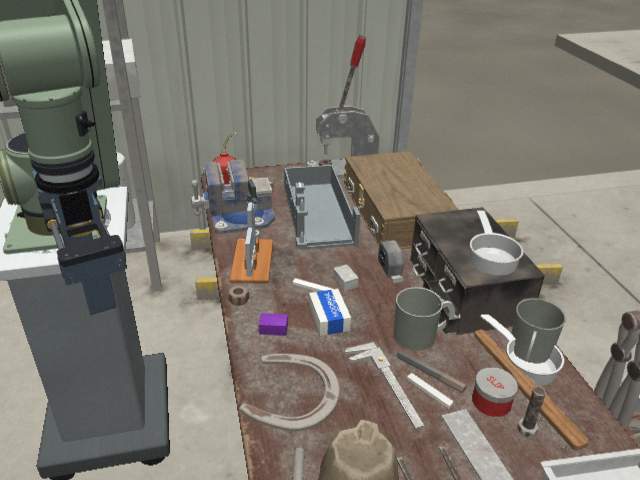

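Scene picture: rack (170,370) with its hinge post at (262,300). The gate is in the orange stand at (335,325). One carton is at (325,238), and the plain grey block is at (275,260). Block candidates: the grey block at scene (275,260), the purple look-alike at (376,254), and the dark grey part at (222,247), which is not a plain block. I choose the grey one. Next is a close crop.

```bash
python3 - <<'E'
import cv2,numpy as np
a=cv2.imread("pics/scene0.png")[180:390,190:400]; b=cv2.imread("pics/side0.png")[155:345,205:405]
a=cv2.resize(a,(400*2//2,400),interpolation=3);b=cv2.resize(b,(400,380),interpolation=3)
# big: scale scene x2.85
A=cv2.resize(cv2.imread("pics/scene0.png")[225:375,200:400],(800,600),interpolation=2)
B=cv2.resize(cv2.imread("pics/side0.png")[160:340,205:405],(666,600),interpolation=2)
cv2.imwrite("pics/c1.png",A);cv2.imwrite("pics/c2.png",B)
E
```

```text
(no output)
```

View pics/c1.png

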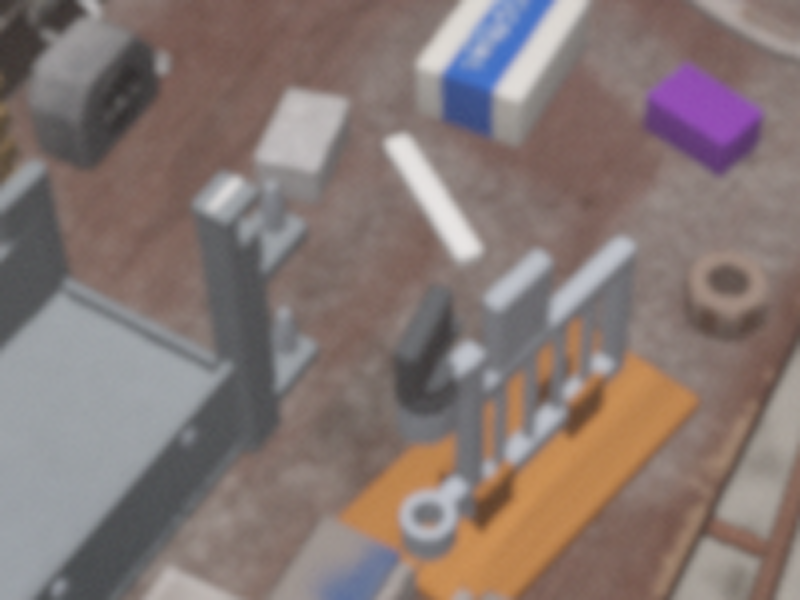

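View pics/c2.png

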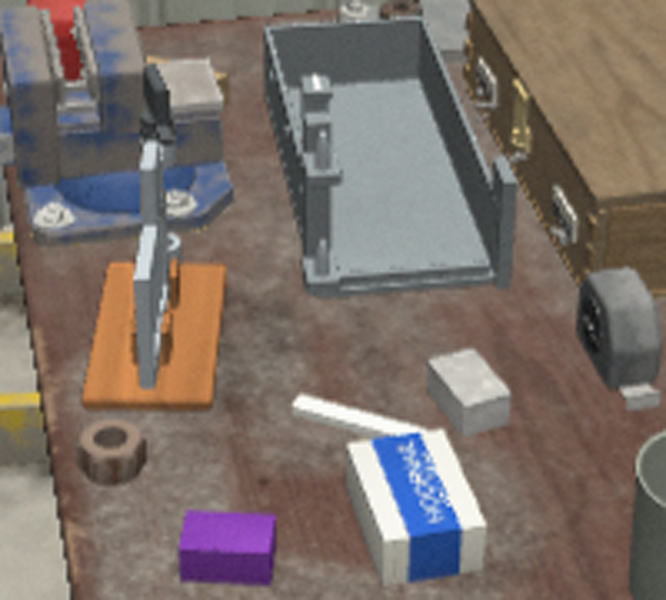

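```bash
python3 - <<'E'
from h import *
s=lambda p:[(200+x/4,225+y/4) for x,y in p]; d=lambda p:[(205+x/3.33,160+y/3.33) for x,y in p]
print("block",ray("scene",s([(290,90),(350,98),(318,165),(257,153)]),25),ray("side",d([(428,372),(475,350),(510,382),(465,405)]),25))
print("carton side",ray("side",d([(348,442),(443,430),(486,545),(385,582)]),34))
print("cap mark",ray("scene",s([(228,190)]),154),ray("side",d([(316,78)]),154))
print("pin tips hi,lo",ray("scene",s([(270,182)]),134),ray("side",d([(323,125)]),134),ray("scene",s([(285,310)]),54),ray("side",d([(322,242)]),54))
print("sill ends side",ray("side",d([(310,280),(490,278)]),10))
print("tab top",ray("scene",s([(490,295),(545,252)]),120),ray("side",d([(143,232),(155,232)]),120))
print("lowknuckle top hole",ray("scene",s([(430,513)]),30))
print("nut etc; side collar wing top",ray("side",d([(155,70)]),145), ray("scene",s([(398,360),(440,290)]),145))
E
```

```text
block [[ 612.7 -371.5   25. ]
 [ 583.4 -380.5   25. ]
 [ 574.3 -334.3   25. ]
 [ 604.3 -327.4   25. ]] [[ 570.2 -344.1   25. ]
 [ 604.2 -328.4   25. ]
 [ 616.  -364.    25. ]
 [ 583.5 -379.9   25. ]]
carton side [[ 505.5 -409.9   34. ]
 [ 561.3 -410.7   34. ]
 [ 558.4 -509.8   34. ]
 [ 498.9 -526.3   34. ]]
cap mark [[ 530.9 -207.2  154. ]] [[ 531.5 -199.7  154. ]]
pin tips hi,lo [[ 529.7 -233.   134. ]] [[ 530.8 -223.9  134. ]] [[ 528.5 -232.9   54. ]] [[ 528.2 -234.1   54. ]]
sill ends side [[ 525.1 -211.8   10. ]
 [ 642.  -234.1   10. ]]
tab top [[ 431.  -232.8  120. ]
 [ 421.7 -262.1  120. ]] [[ 407.3 -300.1  120. ]
 [ 414.1 -301.6  120. ]]
lowknuckle top hole [[ 433.7 -187.    30. ]]
nut etc; side collar wing top [[ 436.6 -152.4  145. ]] [[ 437.7 -172.8  145. ]
 [ 439.5 -208.1  145. ]]
```

Call:
move_arm(motion=[[91,[0.9,0.65,0.2],[0,0,0]],[91,[0.9,0.65,0.2],[0,0,0]],[91,[0.9,0.65,0.2],[0,0,0]],[91,[0.9,0.65,0.2],[0,0,0]],[91,[0.9,0.65,0.2],[0,0,0]],[91,[0.9,0.65,0.2],[0,0,0]],[91,[0.9,0.65,0.2],[0,0,0]],[91,[0.9,0.65,0.2],[0,0,0]],[91,[0.9,0.65,0.2],[0,0,0]],[91,[0.9,0.65,0.2],[0,0,0]],[91,[0.9,0.65,0.2],[0,0,0]],[91,[0.9,0.65,0.2],[0,0,0]],[91,[0.9,0.65,0.2],[0,0,0]],[91,[0,0,0],[0,0,0]],[91,[0,0,0],[0,0,0]]])

```text
time_s: 1.4
ee_pos: [450.3, -341.2, 278.7]
ee_rot: [-180.0, 0.0, 16.0]
force: [-0.1, -0.5, -0.6]
gripper_width: 91.0
gripper_force: 0.0
```

```bash
python3 - <<'E'
from h import *
import pickle
pickle.dump(cam("wrist"),open("w1.pkl","wb"))
f=grab_frame("wrist"); cv2.imwrite("pics/w1.png",f); K,R,t=cam("wrist"); print(state()["ee_pos"],state()["ee_rot"],-R.T@t)
E
```

```text
[ 449.38569444 -341.70664554  278.48789846] [-1.79978089e+02  7.28098289e-02  1.59192549e+01] [ 512.4790209  -325.1500225   449.35759421]
```

View pics/w1.png

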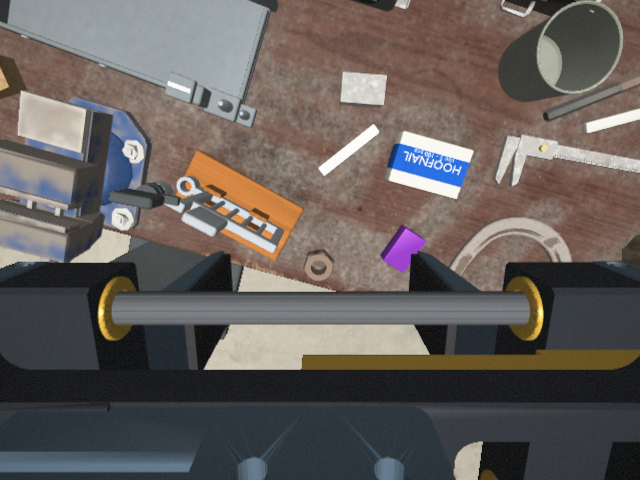

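```bash
python3 - <<'E'
import cv2
f=cv2.imread("pics/w1.png")
cv2.imwrite("pics/c3.png",cv2.resize(f[65:265,90:310],(660,600),interpolation=2))
from h import *
import pickle
C=pickle.load(open("w1.pkl","rb"))
hsv=cv2.cvtColor(f,cv2.COLOR_BGR2HSV)
def rect(m,box,z):
    x0,y0,x1,y1=box; q=np.zeros_like(m); q[y0:y1,x0:x1]=m[y0:y1,x0:x1]
    cs=cv2.findContours(q,0,2)[0]; c=max(cs,key=cv2.contourArea); r=cv2.boxPoints(cv2.minAreaRect(c))
    P=ray("wrist",r,z,C)[:,:2]; print(P.mean(0),[np.round(np.linalg.norm(P[i]-P[i-1]),1) for i in(1,2)],[np.round(np.degrees(np.arctan2(*(P[i]-P[i-1])[::-1])),1) for i in(1,2)])
g=((hsv[...,1]<40)&(hsv[...,2]>120)).astype(np.uint8)*255
rect(g,(330,60,400,115),25)
w=(((hsv[...,1]<50)&(hsv[...,2]>140))|((hsv[...,0]>100)&(hsv[...,0]<125)&(hsv[...,1]>100))).astype(np.uint8)*255
rect(w,(384,125,478,205),34)
E
```

```text
[ 593.7   -351.175] [np.float64(32.5), np.float64(50.3)] [np.float64(11.6), np.float64(-78.4)]
[ 529.925 -449.225] [np.float64(67.8), np.float64(91.4)] [np.float64(1.4), np.float64(-89.8)]
```

View pics/c3.png

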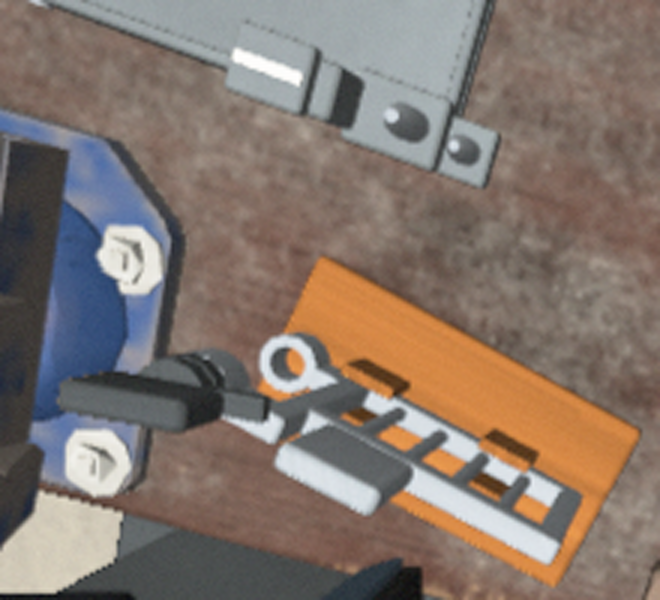

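```bash
cat >> h.py <<'E'
import pickle
W1=pickle.load(open("w1.pkl","rb"))
def tri(uvs,cams):
    A=[];b=[]
    for (u,v),(K,R,t) in zip(uvs,cams):
        o=-R.T@t; d=R.T@np.linalg.inv(K)@np.array([u,v,1.]); d/=np.linalg.norm(d); M=np.eye(3)-np.outer(d,d); A.append(M); b.append(M@o)
    x=np.linalg.lstsq(np.vstack(A),np.hstack(b),rcond=None)[0]
    return np.round(x,1), np.round(np.linalg.norm(np.vstack(A)@x-np.hstack(b)),1)
E
python3 - <<'E'
from h import *
f=cv2.imread("pics/w1.png"); a=cv2.imread("pics/scene0.png"); b=cv2.imread("pics/side0.png")
o=np.zeros((590,800,3),np.uint8)
def put(i,x0,y0,x1,y1,X,Y,k):
    c=cv2.resize(i[y0:y1,x0:x1],None,fx=k,fy=k,interpolation=2); o[Y:Y+c.shape[0],X:X+c.shape[1]]=c
put(f,330,60,400,115,0,0,5)      # 350x275
put(a,255,240,295,280,360,0,6)   # 240
put(b,325,255,365,295,0,300,7)   # 280
put(a,210,350,280,420,300,300,4) # 280
put(b,240,160,280,200,600,300,5)
put(f,0,80,120,150,610,0,1)
cv2.imwrite("pics/c4.png",o)
E
```

```text
(no output)
```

View pics/c4.png

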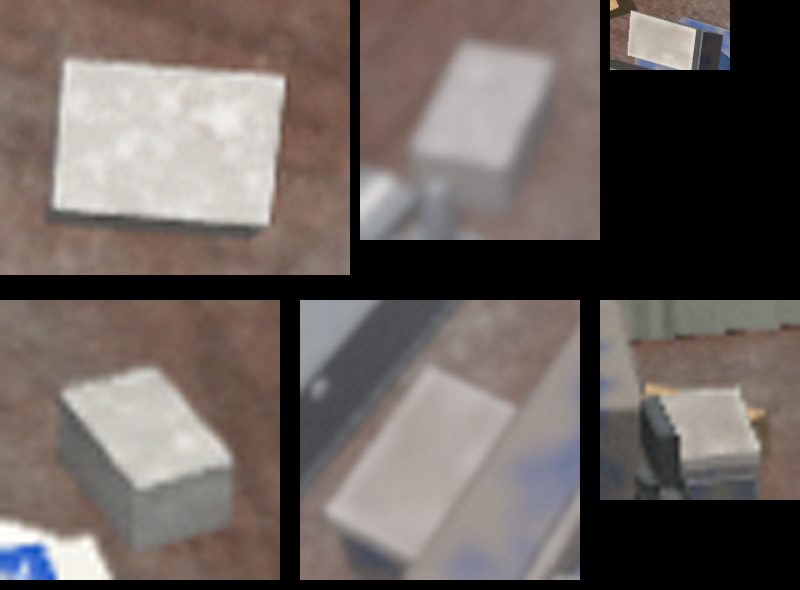

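```bash
python3 - <<'E'
from h import *
S=cam("scene");D=cam("side")
print("nadir",W1[0]@W1[1]@[0,0,-1]/(W1[1]@[0,0,-1])[2])
w=lambda x,y:(90+x/3,65+y/3); s=lambda x,y:(200+x/4,225+y/4); d=lambda x,y:(205+x/3.33,160+y/3.33)
wb=[(340.4,102.4),(343,72),(387,75),(383.6,105)]; sb=[(333.9,268.1),(347.1,264.7),(358.1,277.9),(344.3,281.9)]
print("block",[tri([a,b],[W1,D]) for a,b in zip(wb,sb)])
print("tab",tri([w(329,479),s(517,272),d(150,148)],[W1,S,D]),tri([w(329,479),s(517,272)],[W1,S]),tri([w(329,479),d(150,148)],[W1,D]))
print("free",tri([w(553,550),s(628,240),d(148,230)],[W1,S,D]))
print("lowk",tri([w(290,360),s(430,513)],[W1,S]))
print("mark",tri([w(267,68),s(228,190),d(316,80)],[W1,S,D]))
print("markends z154",ray("",[w(232,55),w(302,80)],154,W1))
print("pinhi",tri([w(395,115),s(270,182),d(323,125)],[W1,S,D]),"pinlo",tri([w(458,145),s(285,310),d(322,242)],[W1,S,D]))
print("hi,lo on z",ray("",w(395,115),134,W1),ray("",w(458,145),54,W1))
for z in(0,8,62): print("wall",z,ray("",[(0,27),(165,75)],z,W1))
print("sill",ray("",[(274,8),(245,88)],10,W1))
print("wing ends z?",ray("",[w(60,383),w(188,408)],150,W1))
E
```

```text
nadir [320.3170372  151.97757154   1.        ]
block [(array([ 573.3, -331.5,   24.2]), np.float64(1.4)), (array([ 604. , -324.9,   23.5]), np.float64(0.2)), (array([ 613.8, -373. ,   24.3]), np.float64(0.8)), (array([ 583.1, -379.5,   24.1]), np.float64(0.2))]
tab (array([ 421.2, -236. ,  136.8]), np.float64(1.4)) (array([ 421.2, -236.4,  135.4]), np.float64(0.4)) (array([ 421.5, -237.2,  138.2]), np.float64(0.5))
free (array([ 406.9, -298.5,  110.7]), np.float64(15.5))
lowk (array([ 433.1, -184.4,   34. ]), np.float64(1.0))
mark (array([ 529.8, -205.5,  156.1]), np.float64(0.5))
markends z154 [[ 530.4 -195.1  154. ]
 [ 529.4 -213.8  154. ]]
pinhi (array([ 528.7, -232.3,  137.2]), np.float64(2.8)) pinlo (array([ 528.7, -233.4,   53.3]), np.float64(0.5))
hi,lo on z [[ 528.6 -233.3  134. ]] [[ 528.9 -233.8   54. ]]
wall 0 [[ 545.8   67.9    0. ]
 [ 547.6 -123.4    0. ]]
wall 8 [[ 545.2   60.9    8. ]
 [ 547.  -126.9    8. ]]
wall 62 [[ 541.3   13.8   62. ]
 [ 542.9 -151.1   62. ]]
sill [[ 648.5 -232.1   10. ]
 [ 558.7 -220.    10. ]]
wing ends z? [[ 431.5 -161.8  150. ]
 [ 434.5 -197.9  150. ]]
```

Call:
move_arm(motion=[[91,[0.25,0.8,0],[0,0,0]],[91,[0.25,0.8,0],[0,0,0]],[91,[0.25,0.8,0],[0,0,0]],[91,[0.25,0.8,0],[0,0,0]],[91,[0.25,0.8,0],[0,0,0]],[91,[0.25,0.8,0],[0,0,0]],[91,[0,0,0],[0,0,0]],[91,[0,0,0],[0,0,0]]])

```text
time_s: 2.12
ee_pos: [486.3, -222.3, 278.8]
ee_rot: [180.0, 0.1, 15.9]
force: [0.4, -0.2, 0.1]
gripper_width: 91.1
gripper_force: 0.0
```

```bash
python3 - <<'E'
from h import *
C=cam("wrist"); pickle.dump(C,open("w2.pkl","wb"))
f=grab_frame("wrist"); cv2.imwrite("pics/w2.png",f)
g=cv2.cvtColor(f,6)
L=cv2.createLineSegmentDetector().detect(g[:270])[0][:,0]
for l in L:
    n=np.hypot(l[2]-l[0],l[3]-l[1])
    if n<60: continue
    P=ray("",l.reshape(2,2),62,C)[:,:2]; Q=ray("",l.reshape(2,2),8,C)[:,:2]; v=P[1]-P[0]
    print(np.round(l).astype(int),"z62",P.ravel(),"z8",Q.ravel(),"ang",round(np.degrees(np.arctan2(v[1],v[0]))%180,1))
E
```

```text
[470 235 535 252] z62 [ 507.4 -393.9  509.1 -473.2] z8 [ 501.6 -420.1  503.5 -510.4] ang 91.2
[554 207 487 189] z62 [ 563.1 -471.6  561.4 -392.3] z8 [ 565.  -508.7  563.1 -418.4] ang 91.2
[540 242 463 221] z62 [ 522.4 -473.9  520.9 -380.5] z8 [ 518.6 -511.3  517.  -404.8] ang 90.9
[405 228 460 188] z62 [ 494.9 -320.5  554.  -363.6] z8 [ 487.3 -336.5  554.7 -385.6] ang 143.9
[454 180 400 220] z62 [ 560.4 -354.1  502.6 -311.7] z8 [ 561.9 -374.8  496.1 -326.4] ang 143.7
[197 179 138 162] z62 [485.3 -84.  485.7 -19.5] z8 [476.3 -67.1 476.8   6.5] ang 89.6
[ 80 249   1 228] z62 [370.5  29.4 370.5 117.8] z8 [345.6  62.2 345.6 162.8] ang 90.0
[360  73 171   0] z62 [ 635.5 -223.5  648.3  -26.5] z8 [ 647.5 -226.   662.    -1.5] ang 86.3
[125   0 107  89] z62 [635.4  16.5 549.4  22.1] z8 [647.4  47.5 549.4  53.9] ang 176.3
[131 203 189 219] z62 [439.4 -18.9 439.2 -84. ] z8 [424.    7.2 423.9 -67. ] ang 89.8
[207   0 344  53] z62 [ 657.8  -60.4  648.7 -202. ] z8 [ 672.9  -40.2  662.5 -201.5] ang 86.3
[509 262 604 261] z62 [ 490.6 -449.5  521.  -554.8] z8 [ 482.4 -483.4  517.  -603.4] ang 106.1

[... 469 characters left out ...]
3.1 -200.2  661.   -72.1] z8 [ 667.5 -199.4  676.6  -53.5] ang 86.5
[169 269  82 246] z62 [374.4 -73.4 374.   27.4] z8 [350.  -55.  349.6  59.9] ang 90.2
[329 162 360  76] z62 [ 542.  -218.2  633.  -224.1] z8 [ 540.9 -219.9  644.7 -226.7] ang 176.3
[137 106 204 130] z62 [541.4  -9.5 536.9 -81.7] z8 [540.3  17.9 535.2 -64.4] ang 86.4
[382 259 284 205] z62 [ 453.7 -306.4  482.8 -183.4] z8 [ 440.3 -320.5  473.6 -180.3] ang 76.7
[85 13 73 82] z62 [613.6  52.8 547.1  56.8] z8 [622.5  88.8 546.7  93.3] ang 176.6
[210 133 277 157] z62 [ 536.4  -88.5  531.7 -162. ] z8 [ 534.6  -72.2  529.3 -155.9] ang 86.3
[325 159 355  74] z62 [ 543.4 -213.3  633.1 -219.2] z8 [ 542.6 -214.4  644.8 -221.1] ang 176.2
```

View pics/w2.png

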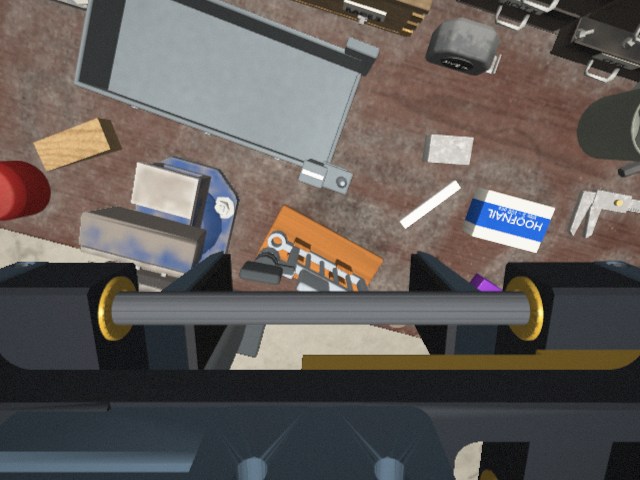

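Call:
move_arm(motion=[[91,[0.09,-0.48,-0.27],[0,0,0.99]],[91,[0.09,-0.48,-0.27],[0,0,0.99]],[91,[0.09,-0.48,-0.27],[0,0,0.99]],[91,[0.09,-0.48,-0.27],[0,0,0.99]],[91,[0.09,-0.48,-0.27],[0,0,0.99]],[91,[0.09,-0.48,-0.27],[0,0,0.99]],[91,[0.09,-0.48,-0.27],[0,0,0.99]],[91,[0.09,-0.48,-0.27],[0,0,0.99]],[91,[0.09,-0.48,-0.27],[0,0,0.99]],[91,[0.09,-0.48,-0.27],[0,0,0.99]],[91,[0.09,-0.48,-0.27],[0,0,0.99]],[91,[0.09,-0.48,-0.27],[0,0,0.99]],[91,[0.09,-0.48,-0.27],[0,0,0.99]],[91,[0.09,-0.48,-0.27],[0,0,0.99]],[91,[0.09,-0.48,-0.27],[0,0,0.99]],[91,[0.09,-0.48,-0.27],[0,0,0.99]],[91,[0.09,-0.48,-0.27],[0,0,0.99]],[91,[0.09,-0.48,-0.27],[0,0,0.99]],[91,[0.09,-0.48,-0.27],[0,0,0.99]],[91,[0,0,0],[0,0,0]]])

```text
time_s: 3.83
ee_pos: [528.0, -453.1, 148.4]
ee_rot: [-179.9, -0.0, 91.0]
force: [-0.2, 0.4, -0.4]
gripper_width: 91.1
gripper_force: 0.0
```

```bash
python3 - <<'E'
from h import *
s=state(); print(s["ee_pos"],s["ee_rot"],s["qpos"])
C=cam("side"); f=grab_frame("side"); h=cv2.cvtColor(f,40)
m=((h[...,0]>100)&(h[...,0]<125)&(h[...,1]>120)&(h[...,2]>90)).astype(np.uint8)
m0=np.zeros_like(m); m0[270:350,290:370]=m[270:350,290:370]
g=cv2.imread("pics/side0.png"); print("diff carton area",cv2.absdiff(f,g)[285:335,305:350].mean(),"block",cv2.absdiff(f,g)[262:292,332:360].mean())
M=cv2.moments(m0,True); print(M["m00"],M["m10"]/M["m00"],M["m01"]/M["m00"])
w=grab_frame("wrist"); cv2.imwrite("pics/w3.png",w)
E
```

```text
[ 527.95051826 -453.06034864  148.40857622] [-1.79859476e+02 -2.54625674e-02  9.09684384e+01] [-41.54490494  31.63922762  77.43218146  -0.08055808  71.049398
 -42.48713281]
diff carton area 4.833185185185185 block 5.539285714285715
538.0 330.9646840148699 312.8382899628253
```

View pics/w3.png

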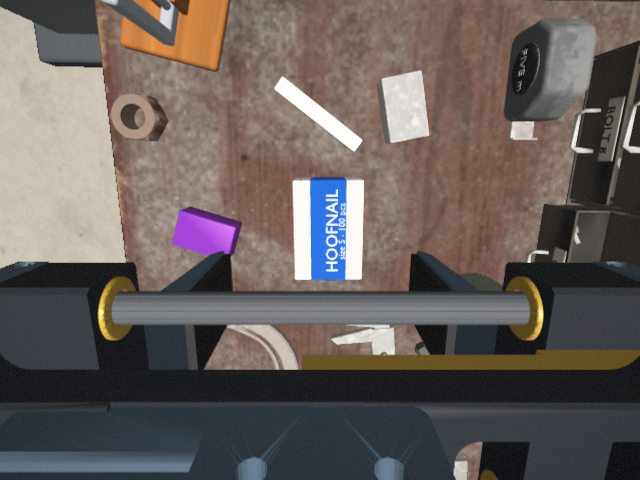

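```bash
python3 - <<'E'
from h import *
C=cam("wrist")
for n,p,z in(("carton",[(294,179),(363,180),(361,279),(296,279)],34),("block",[(381,79),(421,71),(428,134),(388,142)],25),("purple",[(187,208),(241,222),(227,254),(174,240)],25)):
    P=ray("",p,z,C)[:,:2]; print(n,P.mean(0),P.tolist(),[np.round(np.linalg.norm(P[i]-P[i-1]),1) for i in range(4)])
E
```

```text
carton [ 535.025 -450.4  ] [[506.3, -407.9], [562.0, -407.8], [564.0, -492.5], [507.8, -493.4]] [np.float64(85.5), np.float64(55.7), np.float64(84.7), np.float64(56.2)]
block [ 593.575 -350.675] [[573.7, -330.2], [604.5, -324.0], [614.0, -370.9], [582.1, -377.6]] [np.float64(48.1), np.float64(31.4), np.float64(47.9), np.float64(32.6)]
purple [ 430.75 -454.25] [[414.7, -434.3], [460.1, -445.7], [446.8, -474.5], [401.4, -462.5]] [np.float64(31.2), np.float64(46.8), np.float64(31.7), np.float64(47.0)]
```

Call:
move_arm(motion=[[91,[0.28,0.11,-0.2],[0,0,0]],[91,[0,0,-0.9],[0,0,0]],[91,[0,0,-0.9],[0,0,0]],[91,[0,0,-0.9],[0,0,0]],[91,[0,0,-0.9],[0,0,0]],[91,[0,0,-0.9],[0,0,0]],[91,[0,0,-0.6],[0,0,0]],[91,[0,0,-0.35],[0,0,0]],[91,[0,0,0],[0,0,0]],[50,[0,0,0],[0,0,0]],[50,[0,0,0],[0,0,0]],[50,[0,0,0],[0,0,0]],[50,[0,0,0],[0,0,0]],[50,[0,0,0],[0,0,0]],[50,[0,0,0],[0,0,0]]], grip_force=15)

```text
time_s: 5.18
ee_pos: [536.1, -447.4, 10.3]
ee_rot: [-179.9, 0.0, 91.1]
force: [-2.8, -0.5, 4.3]
gripper_width: 57.8
gripper_force: 15.0
```

Call:
move_arm(motion=[[50,[0,0,0.4],[0,0,0]],[50,[0,0,0.8],[0,0,0]],[50,[0,0,0.8],[0,0,0]],[50,[0,0,0.8],[0,0,0]],[50,[0,0,0.8],[0,0,0]],[50,[0.15,0.4,0.8],[0,0,-0.2]],[50,[0.15,0.8,0.8],[0,0,-0.2]],[50,[0.15,0.8,0.8],[0,0,-0.2]],[50,[0.15,0.8,0.8],[0,0,-0.2]],[50,[0.15,0.8,0.4],[0,0,-0.2]],[50,[0.15,0.8,0],[0,0,-0.18]],[50,[0.15,0.8,0],[0,0,0]],[50,[0.15,0.8,0],[0,0,0]],[50,[0.15,0.8,0],[0,0,0]],[50,[0.15,0.8,0],[0,0,0]],[50,[0.15,0.8,0],[0,0,0]],[50,[0.15,0.8,0],[0,0,0]],[50,[0.15,0.8,0],[0,0,0]],[50,[0.15,0.8,0],[0,0,0]],[50,[0.15,0.8,0],[0,0,0]]])

```text
time_s: 6.85
ee_pos: [592.9, -155.7, 189.0]
ee_rot: [-180.0, -0.1, 86.4]
force: [0.2, -0.1, -4.4]
gripper_width: 57.6
gripper_force: 15.0
```

Call:
move_arm(motion=[[50,[0.06,0.8,0],[0,0,0]],[50,[0.06,0.8,0],[0,0,0]],[50,[0.06,0.8,0],[0,0,0]],[50,[0.06,0.8,0],[0,0,0]],[50,[0.06,0.8,0],[0,0,0]],[50,[0.06,0.8,0],[0,0,0]],[50,[0.03,0.63,0],[0,0,0]],[50,[0,0,-0.6],[0,0,0]],[50,[0,0,-0.8],[0,0,0]],[50,[0,0,-0.8],[0,0,0]],[50,[0,0,-0.8],[0,0,0]],[50,[0,0,-0.8],[0,0,0]],[50,[0,0,-0.8],[0,0,0]],[50,[0,0,-0.8],[0,0,0]],[50,[0,0,-0.6],[0,0,0]],[50,[0,0,-0.4],[0,0,0]],[50,[0,0,-0.3],[0,0,0]],[50,[0,0,-0.2],[0,0,0]],[50,[0,0,-0.2],[0,0,0]],[50,[0,0,0],[0,0,0]]])

```text
time_s: 8.52
ee_pos: [602.6, -21.3, 14.3]
ee_rot: [-180.0, -0.0, 86.4]
force: [-4.6, 1.0, 4.9]
gripper_width: 57.9
gripper_force: 15.0
```

Call:
move_arm(motion=[[72,[0,0,0],[0,0,0]],[72,[0,0,0],[0,0,0]],[72,[0,0,0],[0,0,0]],[72,[0,0,0.6],[0,0,0]],[72,[0,0,1],[0,0,0]],[72,[0,0,1],[0,0,0]],[72,[0,0,1],[0,0,0]],[72,[0,0,1],[0,0,0]],[72,[0,0,1],[0,0,0]],[72,[0,-0.5,1],[0,0,0]],[72,[0,-1,0.5],[0,0,0.4]],[72,[0,-1,0],[0,0,0.4]],[72,[0,-1,0],[0,0,0.4]],[72,[0,-1,0],[0,0,0.4]],[72,[0,-1,0],[0,0,0.4]],[72,[0,-1,0],[0,0,0.4]],[72,[0,-1,0],[0,0,0.4]],[72,[0,-1,0],[0,0,0.4]],[72,[0,-1,0],[0,0,0.4]],[72,[0,-1,0],[0,0,0.2]]])

```text
time_s: 10.18
ee_pos: [603.1, -285.3, 189.9]
ee_rot: [179.9, 0.0, 101.6]
force: [0.3, 1.3, -0.4]
gripper_width: 72.1
gripper_force: 0.0
```

```bash
python3 - <<'E'
from h import *
s=state(); print(s["ee_pos"],s["ee_rot"])
C=cam("wrist"); f=grab_frame("wrist"); cv2.imwrite("pics/w4.png",f)
h=cv2.cvtColor(f,40); g=((h[...,1]<40)&(h[...,2]>120)).astype(np.uint8); g[265:]=0
for c in cv2.findContours(g,0,2)[0]:
    if 800<cv2.contourArea(c)<12000:
        P=ray("",cv2.boxPoints(cv2.minAreaRect(c)),25,C)[:,:2]; e=P[1]-P[0],P[2]-P[1]; print(cv2.minAreaRect(c),P.mean(0),[np.round(np.linalg.norm(x),1) for x in e],[np.round(np.degrees(np.arctan2(x[1],x[0])),1) for x in e])
E
```

```text
[ 603.13465898 -285.3067634   189.85805454] [1.79934838e+02 3.92040225e-02 1.01639192e+02]
((227.62612915039062, 124.19805908203125), (100.89574432373047, 48.77883529663086), 89.11859893798828) [ 502.425 -216.675] [np.float64(43.1), np.float64(87.8)] [np.float64(12.5), np.float64(-80.1)]
```

```bash
python3 - <<'E'
from h import *
f=grab_frame("side"); a=cv2.imread("pics/side0.png")
cv2.imwrite("pics/s5.png",cv2.resize(f[130:330,200:420],(660,600)))
print(proj("side",[[593.6,-350.7,25]]))
E
```

```text
[[345.6 272.2]]
```

View pics/s5.png

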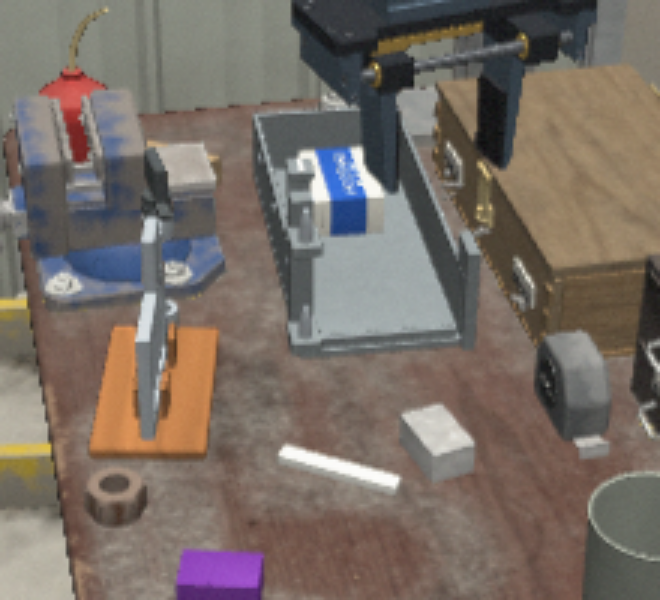

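Call:
move_arm(motion=[[80,[-0.02,-0.13,0],[0,0,-1]],[80,[-0.02,-0.13,0],[0,0,-1]],[80,[-0.02,-0.13,0],[0,0,-1]],[80,[-0.02,-0.13,0],[0,0,-1]],[80,[-0.02,-0.13,0],[0,0,-1]],[80,[-0.02,-0.13,0],[0,0,-1]],[80,[-0.02,-0.13,0],[0,0,-1]],[80,[-0.02,-0.13,0],[0,0,-1]],[80,[-0.02,-0.13,0],[0,0,-1]],[80,[-0.02,-0.13,0],[0,0,-1]],[80,[-0.02,-0.13,0],[0,0,-1]],[80,[-0.02,-0.13,0],[0,0,-1]],[80,[-0.02,-0.13,0],[0,0,-1]],[80,[-0.02,-0.13,0],[0,0,-1]],[80,[-0.02,-0.13,0],[0,0,-1]],[80,[-0.02,-0.13,0],[0,0,-1]],[80,[-0.02,-0.13,0],[0,0,-1]],[80,[-0.02,-0.13,0],[0,0,-1]],[80,[-0.02,-0.13,0],[0,0,-1]],[80,[0,-0.14,0],[0,0,-1]]])

```text
time_s: 11.95
ee_pos: [593.8, -348.4, 189.8]
ee_rot: [180.0, -0.0, 21.4]
force: [0.2, 0.1, -0.1]
gripper_width: 79.8
gripper_force: 0.0
```

Call:
move_arm(motion=[[80,[0,0,-0.5],[0,0,-1]],[80,[0,0,-1],[0,0,-1]],[80,[0,0,-1],[0,0,-0.5]],[80,[0,0,-1],[0,0,0]],[80,[0,0,-1],[0,0,0]],[80,[0,0,-1],[0,0,0]],[80,[0,0,-0.9],[0,0,0]],[80,[0,0,-0.6],[0,0,0]],[80,[0,0,-0.3],[0,0,0]],[80,[0,0,0],[0,0,0]],[20,[0,0,0],[0,0,0]],[20,[0,0,0],[0,0,0]],[20,[0,0,0],[0,0,0]],[20,[0,0,0],[0,0,0]],[20,[0,0,0],[0,0,0]],[20,[0,0,0],[0,0,0]]], grip_force=25)

```text
time_s: 13.28
ee_pos: [593.9, -349.6, 8.0]
ee_rot: [179.9, -0.1, 11.6]
force: [-0.4, 0.1, 3.3]
gripper_width: 49.8
gripper_force: 25.0
```

Call:
move_arm(motion=[[20,[0,0,0.4],[0,0,0]],[20,[0,0,0.9],[0,0,0]],[20,[0,0,0.9],[0,0,0]],[20,[0,0,0.9],[0,0,0]],[20,[0,0,0.9],[0,0,0]],[20,[0,0,0.9],[0,0,0]],[20,[0,0,0.9],[0,0,0]],[20,[0,0.4,0.9],[0,0,-0.4]],[20,[0,0.8,0.3],[0,0,-0.4]],[20,[0,0.8,0],[0,0,-0.4]],[20,[0,0.8,0],[0,0,-0.4]],[20,[0,0.8,0],[0,0,-0.4]],[20,[0,0.8,0],[0,0,-0.4]],[20,[0,0.8,0],[0,0,-0.4]],[20,[0,0.8,0],[0,0,-0.4]],[20,[0,0.8,0],[0,0,-0.4]],[20,[0,0.8,0],[0,0,-0.2]],[20,[0.07,0.8,0],[0,0,0]],[20,[0,0.4,0],[0,0,0]],[20,[0,0,0],[0,0,0]]])

```text
time_s: 14.95
ee_pos: [594.7, -127.1, 182.0]
ee_rot: [-180.0, 0.1, -3.5]
force: [0.1, -0.3, -3.3]
gripper_width: 49.8
gripper_force: 25.0
```

Call:
move_arm(motion=[[20,[0,0,-0.6],[0,0,0]],[20,[0,0,-0.9],[0,0,0]],[20,[0,0,-0.9],[0,0,0]],[20,[0,0,-0.9],[0,0,0]],[20,[0,0,-0.9],[0,0,0]],[20,[0,0,-0.9],[0,0,0]],[20,[0,0,-0.7],[0,0,0]],[20,[0,0,-0.4],[0,0,0]],[20,[0,0,-0.2],[0,0,0]],[20,[0,0,-0.15],[0,0,0]],[20,[0,0,0],[0,0,0]]])

```text
time_s: 15.87
ee_pos: [595.4, -129.6, 18.3]
ee_rot: [180.0, -0.0, -3.6]
force: [-0.2, -0.5, -3.4]
gripper_width: 49.9
gripper_force: 25.0
```

Call:
move_arm(motion=[[20,[0,0,-0.08],[0,0,0]],[20,[0,0,-0.02],[0,0,0]],[70,[0,0,0],[0,0,0]],[70,[0,0,0],[0,0,0]],[70,[0,0,0],[0,0,0]],[70,[0,0,0.6],[0,0,0]],[60,[0,0,1],[0,0,0]],[60,[0,0,1],[0,0,0]],[60,[0,0,1],[0,0,0]],[60,[0,0,1],[0,0,0]],[60,[0,0,1],[0,0,0.4]],[50,[0,0,1],[0,0,1]],[50,[0,0,1],[0,0,1]],[50,[0,0,1],[0,0,1]],[50,[-0.9,-0.55,0],[0,0,1]],[50,[-0.9,-0.55,0],[0,0,1]],[50,[-0.9,-0.55,0],[0,0,1]],[50,[-0.9,-0.55,0],[0,0,1]],[50,[-0.9,-0.55,0],[0,0,1]],[50,[0,0,0],[0,0,1]]])

```text
time_s: 17.53
ee_pos: [479.0, -199.5, 231.6]
ee_rot: [180.0, 0.1, 34.0]
force: [-0.3, 0.4, -0.2]
gripper_width: 50.2
gripper_force: 0.0
```

Call:
move_arm(motion=[[50,[-0.18,-0.48,0],[0,0,0.98]],[50,[-0.18,-0.48,0],[0,0,0.98]],[50,[-0.18,-0.48,0],[0,0,0.98]],[50,[-0.18,-0.48,0],[0,0,0.98]],[50,[-0.18,-0.48,0],[0,0,0.98]],[50,[-0.18,-0.48,0],[0,0,0.98]],[50,[-0.18,-0.48,0],[0,0,0.98]],[50,[-0.18,-0.48,0],[0,0,0.98]],[50,[-0.18,-0.48,0],[0,0,0.98]],[50,[-0.18,-0.48,0],[0,0,0.98]],[50,[-0.18,-0.48,0],[0,0,0.98]],[50,[0,0,0],[0,0,0]],[50,[0,0,0],[0,0,0]]])

```text
time_s: 18.62
ee_pos: [433.1, -330.0, 231.1]
ee_rot: [180.0, -0.0, 76.9]
force: [1.1, -0.5, 0.0]
gripper_width: 50.1
gripper_force: 0.0
```

```bash
python3 - <<'E'
from h import *
C=cam("wrist"); s=state(); f=grab_frame("wrist"); pickle.dump(C,open("w6.pkl","wb"))
cv2.imwrite("pics/w6f.png",f); cv2.imwrite("pics/w6.png",cv2.resize(f[0:265,160:480],(724,600)))
print(s["ee_pos"],s["ee_rot"],C[0]@C[1]@[0,0,-1]/(C[1]@[0,0,-1])[2])
print("pred tab",proj("",[[421.2,-236,137],[433.1,-184.4,152],[528.8,-233.5,134],[528.8,-233.5,54]],C))
E
```

```text
[ 433.09118153 -329.96739741  231.05798825] [ 1.79955393e+02 -9.12468636e-03  7.69346414e+01] [319.64066913 152.0944057    1.        ]
pred tab [[274.3 116.9]
 [268.8  27.4]
 [421.2  77.5]
 [397.   95.3]]
```

View pics/w6.png

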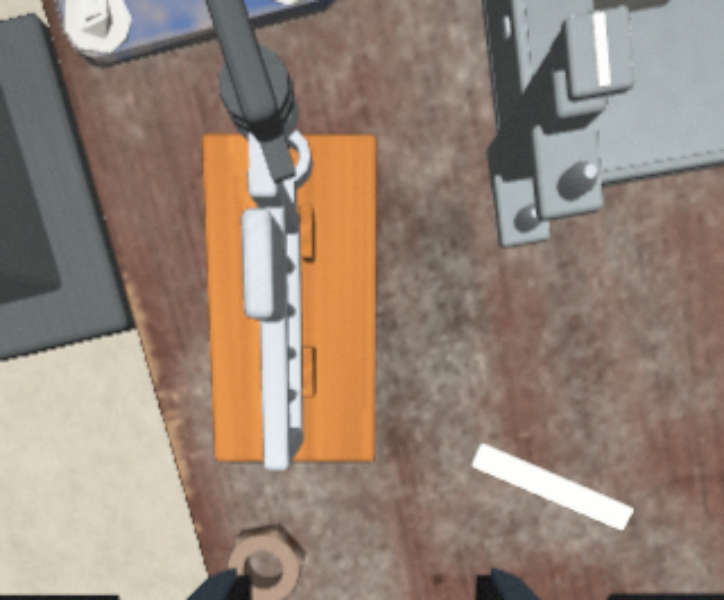

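```bash
python3 - <<'E'
from h import *
C=pickle.load(open("w6.pkl","rb")); f=cv2.imread("pics/w6f.png")
L=cv2.createLineSegmentDetector().detect(cv2.cvtColor(f,6)[:265])[0][:,0]
for l in L:
    n=np.hypot(l[2]-l[0],l[3]-l[1])
    if n<14 or not(235<l[0]<330 and 235<l[2]<330): continue
    P=ray("",l.reshape(2,2),137,C)[:,:2]; v=P[1]-P[0]
    print(np.round(l,1),"z137",P.ravel(),"ang",round(np.degrees(np.arctan2(v[1],v[0]))%180-180,1))
E
```

```text
[281.3  82.6 275.   65.9] z137 [ 431.8 -215.   430.3 -203.6] ang -82.5
[241.3 263.9 254.6 252. ] z137 [ 367.6 -336.8  380.4 -329.8] ang -151.3
[250.8 253.1 241.3 220.1] z137 [ 377.3 -329.9  377.3 -302.9] ang -90.0
[269.2   7.7 299.1  -0.4] z137 [ 435.7 -168.   456.3 -167.9] ang -179.7
[284.5  90.3 269.5  92.5] z137 [ 432.7 -220.4  422.  -219.4] ang -5.3
[280.2 136.9 278.2  93.1] z137 [ 421.8 -250.3  427.9 -221.2] ang -101.8
[286.4 204.4 284.8 143.1] z137 [ 414.  -299.1  424.  -255.3] ang -102.9
[292.3 186.9 291.1 104.4] z137 [ 421.5 -287.3  435.  -230.5] ang -103.4
[269.2  60.6 269.7  83.1] z137 [ 427.2 -199.5  423.8 -213.5] ang -103.7
[275.2 143.1 276.7 205.6] z137 [ 417.2 -253.7  406.6 -298.3] ang -103.4
[291.9 246.9 281.1 233.8] z137 [ 409.9 -332.3  404.3 -320.3] ang -65.0
[299.6 154.4 299.7 173.1] z137 [ 432.6 -265.5  429.4 -278.6] ang -103.7
[280.9 234.3 264.3 237.8] z137 [ 404.1 -320.7  390.8 -320.5] ang -0.9
[299.2  91.9 299.3 116.9] z137 [ 442.6 -223.8  438.6 -240. ] ang -103.9
[267.1  94.3 268.4 135.7] z137 [ 420.1 -220.2  413.7 -247.5] ang -103.2
[306.6   3.4 272.   12.2] z
[... 699 characters left out ...]
 252.9 150.7] z137 [ 406.3 -228.2  399.9 -255.2] ang -103.3
[288.2 261.9 291.7 248.1] z137 [ 404.1 -343.6  409.5 -333.2] ang -117.4
[273.1  15.3 282.3  44.3] z137 [ 437.  -173.   438.6 -191.5] ang -85.1
[291.9 202.  323.1 202.2] z137 [ 418.5 -298.2  441.5 -303.7] ang -13.4
[254.4 171.8 255.1 199.4] z137 [ 396.9 -270.1  391.9 -290. ] ang -104.1
[256.9 202.2 274.4 202. ] z137 [ 392.6 -292.4  405.6 -295.3] ang -12.6
[265.2  48.3 255.8  19.3] z137 [ 426.5 -191.3  425.  -172.7] ang -85.4
[279.6  44.3 269.9  15.4] z137 [ 436.8 -191.2  434.9 -172.6] ang -84.2
[253.2   0.6 268.5  48. ] z137 [ 426.3 -161.6  428.8 -191.7] ang -85.3
[249.   54.5 245.4  40.7] z137 [ 414.7 -192.6  414.6 -183.7] ang -89.4
```

Call:
move_arm(motion=[[50,[-0.12,0.93,0],[0,0,-0.05]],[50,[-0.12,0.93,0],[0,0,0]],[50,[-0.12,0.94,0],[0,0,0]],[50,[-0.13,0.95,0],[0,0,0]],[50,[0,0,-0.5],[0,0,0]],[50,[0,0,-0.9],[0,0,0]],[50,[0,0,-0.9],[0,0,0]],[50,[0,0,-0.9],[0,0,0]],[50,[0,0,-0.9],[0,0,0]],[50,[0,0,-0.6],[0,0,0]],[50,[0,0,-0.4],[0,0,0]],[50,[0,0,0],[0,0,0]],[50,[0,0,0],[0,0,0]]])

```text
time_s: 19.75
ee_pos: [421.0, -235.4, 103.3]
ee_rot: [-180.0, -0.0, 76.9]
force: [0.3, 0.1, 0.2]
gripper_width: 50.1
gripper_force: 0.0
```

Call:
move_arm(motion=[[5,[0,0,0],[0,0,0]],[5,[0,0,0],[0,0,0]],[5,[0,0,0],[0,0,0]],[5,[0,0,0],[0,0,0]],[5,[0,0,0],[0,0,0]],[5,[0,0,0],[0,0,0]]], grip_force=40)

```text
time_s: 20.25
ee_pos: [421.0, -236.2, 103.5]
ee_rot: [180.0, 0.0, 76.9]
force: [0.9, 0.4, 0.0]
gripper_width: 13.0
gripper_force: 0.0
```

Call:
move_arm(motion=[[5,[0,0,0],[0,0,0]],[5,[0,0,0],[0,0,0]],[5,[0,0,0],[0,0,0]]])

```text
time_s: 20.5
ee_pos: [420.9, -236.2, 103.4]
ee_rot: [180.0, 0.0, 76.9]
force: [0.2, 0.2, 1.6]
gripper_width: 9.6
gripper_force: 40.0
```

Call:
move_arm(motion=[[5,[0,0,0.15],[0,0,0]],[5,[0,0,0.25],[0,0,0]],[5,[0,0,0.3],[0,0,0]],[5,[0,0,0.4],[0,0,0]],[5,[0,0,0.4],[0,0,0]],[5,[0,0,0.4],[0,0,0]],[5,[0,-0.2,0],[0,0,0.3]],[5,[0,-0.6,0],[0,0,0.3]],[5,[0,-0.8,0],[0,0,0.3]],[5,[0,-0.8,0],[0,0,0.3]],[5,[0,-0.8,0],[0,0,0.3]],[5,[0.4,-0.8,0],[0,0,0.3]],[5,[0.8,0,0],[0,0,0.3]],[5,[0.8,0,0],[0,0,0.3]],[5,[0.8,0,0],[0,0,0.3]],[5,[0.8,0,0],[0,0,0.3]],[5,[0.6,0,0],[0,0,0.3]],[5,[0,0,0],[0,0,0]],[5,[0,0,0],[0,0,0]]])

```text
time_s: 22.08
ee_pos: [526.0, -335.9, 150.8]
ee_rot: [-180.0, -0.0, 90.1]
force: [-0.6, -0.2, -3.1]
gripper_width: 9.7
gripper_force: 40.0
```

```bash
python3 - <<'E'
from h import *
s=state(); print(s["ee_pos"],s["ee_rot"])
C=cam("wrist"); w=grab_frame("wrist"); f=grab_frame("side"); g=grab_frame("scene"); pickle.dump(C,open("w7.pkl","wb"))
o=np.zeros((600,800,3),np.uint8)
o[:400,:400]=cv2.resize(w[70:270,220:420],(400,400),interpolation=2)
o[:400,400:]=cv2.resize(f[160:260,260:360],(400,400),interpolation=2)
cv2.imwrite("pics/w7.png",w);cv2.imwrite("pics/s7.png",f);cv2.imwrite("pics/g7.png",g)
k=s["ee_pos"]+np.array([0,53,0]); 
for n,c in(("w",C),("side",None),("scene",None)): print(n,proj(n,[[k[0],k[1],66],[k[0],k[1],146],[528.8,-233.5,54],[528.8,-233.5,134]],c).tolist())
u=proj("scene",[[k[0],k[1]+20,100]])[0].astype(int); print(u)
cr=g[u[1]-60:u[1]+60,u[0]-60:u[0]+60]; cv2.imwrite("pics/c7.png",np.hstack([cv2.resize(f[170:290,250:370],(400,400)),cv2.resize(cr,(400,400))])); 
E
```

```text
[ 525.97494444 -335.94192815  150.76061772] [-1.79955376e+02 -8.26200785e-03  9.01324691e+01]
w [[321.0, 168.5], [321.4, 175.9], [325.1, 97.3], [327.3, 72.8]]
side [[305.7, 240.8], [306.0, 207.2], [301.9, 232.5], [302.0, 199.9]]
scene [[287.0, 278.7], [285.0, 246.4], [271.3, 302.2], [268.1, 270.5]]
[280 273]
```

View pics/c7.png

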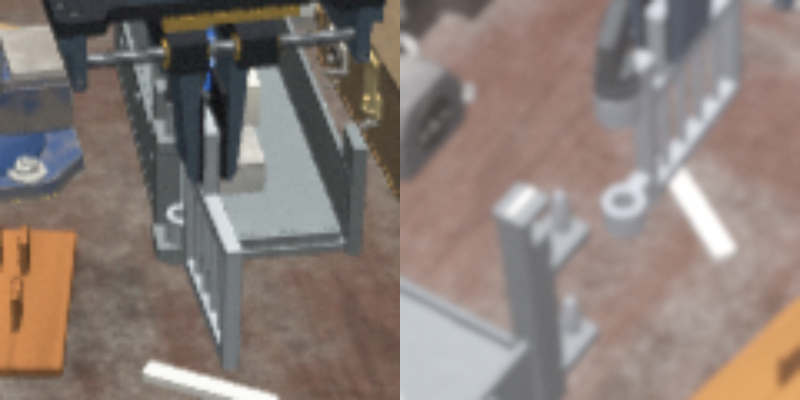

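```bash
python3 - <<'E'
from h import *
C=pickle.load(open("w7.pkl","rb")); g=cv2.imread("pics/g7.png")
hs=cv2.cvtColor(g,6)
roi=cv2.resize(hs[258:290,272:304],None,fx=8,fy=8,interpolation=2)
# dark hole inside bright ring
m=(hs>150).astype(np.uint8); sub=m[262:292,276:300]
print(hs[264:286:1,278:299])
print(ray("scene",[(288.4,273)],85), ray("scene",[(288.4,273)],83))
W=cv2.imread("pics/w7.png"); L=cv2.createLineSegmentDetector().detect(cv2.cvtColor(W,6)[:268])[0][:,0]
for l in L:
    n=np.hypot(l[2]-l[0],l[3]-l[1])
    if n<18 or not(280<l[0]<365 and 280<l[2]<365): continue
    P=ray("",l.reshape(2,2),185,C)[:,:2]; v=P[1]-P[0]; print(np.round(l),P.ravel(),round(np.degrees(np.arctan2(v[1],v[0]))%180-180,1))
E
```

```text
[[135 133 132 134 135 139 140 142 142 145 151 162 177 182 179 168 157 144
  148 179 204]
 [135 132 130 135 135 138 139 141 143 149 161 185 201 210 206 194 174 153
  152 176 201]
 [135 132 132 132 136 137 141 142 148 158 179 202 219 224 221 210 185 157
  152 172 191]
 [136 134 133 134 139 144 153 161 169 182 200 217 226 228 221 205 177 150
  148 163 173]
 [138 136 136 139 150 166 181 188 196 206 216 224 228 225 213 188 159 144
  141 150 153]
 [139 140 143 153 173 192 204 208 210 212 219 224 226 222 203 172 148 136
  135 138 138]
 [143 145 154 176 197 207 206 201 198 198 204 212 220 219 201 170 144 136
  135 136 135]
 [148 150 168 195 210 206 190 176 169 171 176 190 208 218 209 181 150 138
  138 138 142]
 [151 158 181 205 211 197 170 154 151 155 158 172 196 214 214 190 157 141
  140 142 143]
 [152 160 184 209 211 192 164 149 150 152 154 169 195 213 213 192 160 146
  144 145 146]
 [150 155 180 206 214 200 178 164 161 161 168 183 203 214 207 183 156 146
  145 147 147]
 [147 150 168 196 211 211 202 192 186 188 192 201 209 211 194 168 150 147
  146 149 148]
 [147 148 156 177 198 209 212 21
[... 1420 characters left out ...]
1] -92.0
[307.  94. 342.  96.] [ 520.5 -250.9  533.2 -251.6] -3.2
[309. 110. 337. 111.] [ 521.4 -256.4  531.5 -257. ] -3.4
[314.  30. 344.  33.] [ 523.2 -230.1  533.7 -230.8] -3.8
[310. 203. 291. 145.] [ 521.5 -291.   514.4 -269.1] -72.0
[310.  39. 307.  92.] [ 521.6 -233.   520.5 -250.3] -93.6
[327. 153. 349. 223.] [ 527.8 -271.8  536.9 -298.7] -71.3
[321. 134. 326. 151.] [ 525.5 -264.8  527.6 -271.1] -71.6
[334. 115. 312. 113.] [ 530.6 -258.1  522.3 -257.4] -4.8
[349.  43. 346.  79.] [ 535.4 -234.1  534.6 -246. ] -93.8
[346. 223. 317. 133.] [ 535.6 -298.8  524.2 -264.5] -71.6
[293. 144. 309. 188.] [ 515.3 -268.7  520.9 -285. ] -71.0
[314. 204. 323. 229.] [ 523.1 -291.4  526.5 -301.5] -71.4
```

Call:
move_arm(motion=[[5,[0.1,0.3,0],[0,0,0]],[5,[0,0.5,0],[0,0,0]],[5,[0,0.5,0],[0,0,0]],[5,[0,0.4,0],[0,0,0]],[5,[0,0.28,0],[0,0,0]],[5,[0,0,0],[0,0,0]],[5,[0,0,0],[0,0,0]],[5,[0,0,-0.3],[0,0,0]],[5,[0,0,-0.2],[0,0,0]],[5,[0,0,0],[0,0,0]]])

```text
time_s: 23.07
ee_pos: [527.4, -286.5, 136.4]
ee_rot: [-179.8, -0.1, 90.1]
force: [-0.1, 0.2, -3.5]
gripper_width: 9.9
gripper_force: 40.0
```

Call:
move_arm(motion=[[5,[0.04,0,-0.1],[0,0,0]],[5,[0,0,-0.15],[0,0,0]],[5,[0,0,-0.15],[0,0,0]],[5,[0,0,0],[0,0,0]]])

```text
time_s: 23.4
ee_pos: [528.9, -286.5, 127.2]
ee_rot: [-179.9, -0.1, 90.1]
force: [-1.2, 0.3, -3.2]
gripper_width: 10.1
gripper_force: 40.0
```

Call:
move_arm(motion=[[5,[0,0,-0.15],[0,0,0]],[5,[0,0,-0.15],[0,0,0]],[5,[0,0,0],[0,0,0]],[5,[0,0,0],[0,0,0]]])

```text
time_s: 23.73
ee_pos: [529.3, -287.1, 120.5]
ee_rot: [-180.0, 0.1, 90.1]
force: [-0.2, -2.1, -3.5]
gripper_width: 9.8
gripper_force: 40.0
```

Call:
move_arm(motion=[[5,[0,0,-0.12],[0,0,0]],[5,[0,0,-0.12],[0,0,0]],[5,[0,0,0],[0,0,0]],[5,[0,0,0],[0,0,0]]])

```text
time_s: 24.07
ee_pos: [529.7, -287.2, 115.2]
ee_rot: [179.9, 0.1, 90.1]
force: [-0.5, -2.9, -0.7]
gripper_width: 10.3
gripper_force: 40.0
```

Call:
move_arm(motion=[[5,[0,0,-0.06],[0,0,0]],[5,[0,0,0],[0,0,0]],[20,[0,0,0],[0,0,0]],[20,[0,0,0],[0,0,0]],[20,[0,0,0],[0,0,0]],[20,[0,0,0],[0,0,0]],[20,[0,0,0],[0,0,0]]])

```text
time_s: 24.65
ee_pos: [529.3, -286.3, 112.9]
ee_rot: [-180.0, -0.0, 90.1]
force: [0.3, -0.4, 0.6]
gripper_width: 20.0
gripper_force: 0.0
```

```bash
python3 - <<'E'
from h import *
s=state(); print(s["ee_pos"],s["ee_rot"],s["force"])
# arc: rotate about hinge by total 86.3deg
C=np.array([529.3,-234.1]); p0=s["ee_pos"][:2]; r=np.hypot(*(p0-C)); a0=np.arctan2(*(p0-C)[::-1]); print("r",r,np.degrees(a0))
N=24; da=np.radians(86.4)/N
P=[C+r*np.array([np.cos(a0+da*i),np.sin(a0+da*i)]) for i in range(N+1)]
print(np.round(np.diff(P,axis=0)/25,2).tolist(), "turn",np.degrees(da)/4)
E
```

```text
[ 529.30871379 -286.26338847  112.90741842] [-1.79978002e+02 -3.74173351e-02  9.01052937e+01] [ 0.30525496 -0.41543075  0.61734322]
r 52.16338919903406 -89.99042885628191
[[0.13, 0.0], [0.13, 0.01], [0.13, 0.02], [0.13, 0.03], [0.13, 0.04], [0.12, 0.04], [0.12, 0.05], [0.12, 0.06], [0.11, 0.07], [0.11, 0.07], [0.1, 0.08], [0.1, 0.09], [0.09, 0.09], [0.09, 0.1], [0.08, 0.1], [0.07, 0.11], [0.07, 0.11], [0.06, 0.12], [0.05, 0.12], [0.04, 0.12], [0.04, 0.13], [0.03, 0.13], [0.02, 0.13], [0.01, 0.13]] turn 0.9
```

Call:
move_arm(motion=[[12,[0,0,0],[0,0,0]],[12,[0,0,0],[0,0,0]],[12,[0.13,0,0],[0,0,0.9]],[12,[0.13,0.01,0],[0,0,0.9]],[12,[0.13,0.02,0],[0,0,0.9]],[12,[0.13,0.03,0],[0,0,0.9]],[12,[0.13,0.04,0],[0,0,0.9]],[12,[0.12,0.04,0],[0,0,0.9]],[12,[0.12,0.05,0],[0,0,0.9]],[12,[0.12,0.06,0],[0,0,0.9]],[12,[0.11,0.07,0],[0,0,0.9]],[12,[0.11,0.07,0],[0,0,0.9]],[12,[0.1,0.08,0],[0,0,0.9]],[12,[0.1,0.09,0],[0,0,0.9]]])

```text
time_s: 25.82
ee_pos: [565.4, -272.8, 113.3]
ee_rot: [180.0, 0.0, 133.5]
force: [-0.1, -0.6, -0.8]
gripper_width: 12.3
gripper_force: 0.5
```

Call:
move_arm(motion=[[12,[0.09,0.09,0],[0,0,0.9]],[12,[0.09,0.1,0],[0,0,0.9]],[12,[0.08,0.1,0],[0,0,0.9]],[12,[0.07,0.11,0],[0,0,0.9]],[12,[0.07,0.11,0],[0,0,0.9]],[12,[0.06,0.12,0],[0,0,0.9]],[12,[0.05,0.12,0],[0,0,0.9]],[12,[0.04,0.12,0],[0,0,0.9]],[12,[0.04,0.13,0],[0,0,0.9]],[12,[0.03,0.13,0],[0,0,0.9]],[12,[0.02,0.13,0],[0,0,0.9]],[12,[0.01,0.13,0],[0,0,0.9]],[12,[0,0,0],[0,0,0]]])

```text
time_s: 26.9
ee_pos: [581.6, -237.3, 113.2]
ee_rot: [180.0, 0.0, 176.6]
force: [-1.4, 0.5, 0.2]
gripper_width: 11.7
gripper_force: 0.0
```

Call:
move_arm(motion=[[12,[0,0.08,0],[0,0,0]],[12,[0,0.04,0],[0,0,0]],[12,[0,0,0],[0,0,0]],[30,[0,0,0],[0,0,0]],[30,[0,0,0],[0,0,0]],[30,[0,0,0.5],[0,0,0]],[30,[0,0,1],[0,0,0]],[30,[0,0,1],[0,0,-1]],[30,[0,0,1],[0,0,-1]],[30,[0,0,1],[0,0,-1]],[30,[0,0,0.2],[0,0,-1]],[30,[0,-0.9,0],[0,0,-1]],[30,[0,-0.9,0],[0,0,-1]],[30,[0,-0.9,0],[0,0,-1]],[30,[0,-0.9,0],[0,0,-1]],[30,[0,-0.9,0],[0,0,-1]],[30,[0,0,0],[0,0,-1]],[30,[0,0,0],[0,0,-1]],[30,[0,0,0],[0,0,-1]],[30,[0,0,0],[0,0,-1]]])

```text
time_s: 28.57
ee_pos: [581.2, -347.7, 230.5]
ee_rot: [-180.0, -0.0, 124.2]
force: [0.3, -0.3, -0.2]
gripper_width: 29.8
gripper_force: 0.0
```

```bash
python3 - <<'E'
from h import *
s=state(); print(s["ee_pos"],s["ee_rot"])
C=cam("wrist"); w=grab_frame("wrist"); f=grab_frame("side"); pickle.dump(C,open("w8.pkl","wb")); cv2.imwrite("pics/w8f.png",w)
a=cv2.resize(w[0:270,140:500],(480,360)); b=cv2.resize(f[150:270,250:370],(320,320)); o=np.zeros((360,800,3),np.uint8); o[:,:480]=a; o[:320,480:]=b; cv2.imwrite("pics/c8.png",o)
print(proj("",[[529.3,-234.1,172],[582,-237.4,147],[654,-242,105]],C).tolist(),proj("side",[[529.3,-234.1,172],[582,-237.4,147],[654,-242,105]]).tolist())
L=cv2.createLineSegmentDetector().detect(cv2.cvtColor(w,6)[:265])[0][:,0]
for l in L:
    if np.hypot(l[2]-l[0],l[3]-l[1])<22: continue
    P=ray("",l.reshape(2,2),147,C)[:,:2]; v=P[1]-P[0]
    if abs(P.mean(0)-[560,-225]).max()<75: print(np.round(l),P.ravel(),round(np.degrees(np.arctan2(v[1],v[0]))%180,1))
E
```

```text
[ 581.15232656 -347.71287779  230.45483636] [-1.79996740e+02 -2.97432371e-02  1.24247812e+02]
[[357.6, 51.4], [413.4, 113.3], [465.4, 174.9]] [[302.4, 183.7], [327.8, 192.7], [360.9, 207.7]]
[388.  87. 367.  75.] [ 557.5 -233.5  541.5 -235.8] 8.2
[463. 170. 427. 137.] [ 635.1 -247.8  599.3 -244.4] 174.6
[362.  83. 379. 100.] [ 541.5 -241.5  557.3 -243.7] 172.1
[410. 137. 459. 181.] [ 589.9 -251.1  637.2 -255.7] 174.4
[363. 114. 424. 169.] [ 553.3 -257.2  611.  -262.9] 174.4
[440. 146. 562.  -0.] [ 611.  -244.2  618.4 -129.2] 86.3
[475. 133. 511.  91.] [ 625.4 -223.3  627.5 -188.8] 86.5
[381.  44. 361.  26.] [ 537.9 -215.   521.  -214. ] 176.6
[392. 104. 425. 134.] [ 566.4 -240.5  597.  -243.3] 174.8
[414.   0. 381.  49.] [ 539.9 -183.   539.7 -217.9] 89.7
[582.  -0. 457. 148.] [ 628.7 -122.   621.1 -238.4] 86.3
[481. 132. 456. 160.] [ 628.3 -220.8  626.4 -245.1] 85.5
[331.  54. 336.  28.] [ 514.  -239.   508.1 -224. ] 111.5
[363.  23. 382.  39.] [ 521.  -211.5  536.7 -212.6] 176.0
[450.  18. 434.  -0.] [ 566.  -177.9  550.5 -175.6] 171.6
[377.  30. 394.   7.] [ 530.9 -209.9  532.  -193. ] 86.3
[384.  39. 402.  14.] [ 537.7 -211.8  538.4 -193.7] 87.8
[368.  74. 341.  62.] [ 541.4 -234.9  522.2 -239.1] 12.3
[225. 116. 327.  12.] [ 476.4 -311.8  498.2 -219.8] 76.7
[390.   3. 373.  26.] [ 528.4 -193.1  527.3 -209.8] 86.2
[465. 165. 487. 140.] [ 633.9 -244.3  635.2 -222.2] 86.6
[380.  -0. 364.  21.] [ 521.9 -195.1  520.5 -210.7] 84.9
[432. 123. 403.  96.] [ 596.6 -234.9  569.2 -232.6] 175.2
[333.  47. 384.  69.] [ 512.9 -234.2  548.6 -226.3] 12.5
[453. 180. 424. 173.] [ 633.4 -257.1  613.4 -265.2] 22.0
```

View pics/c8.png

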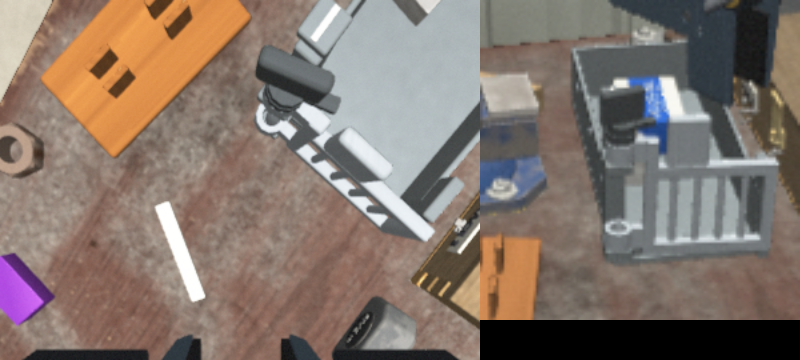

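Call:
move_arm(motion=[[34,[-0.1,0.23,0],[0,0,-1]],[34,[-0.1,0.23,0],[0,0,-1]],[34,[-0.1,0.23,0],[0,0,-1]],[34,[-0.1,0.23,0],[0,0,-1]],[34,[-0.1,0.23,0],[0,0,-1]],[34,[-0.1,0.23,0],[0,0,-1]],[34,[-0.1,0.23,0],[0,0,-1]],[34,[-0.1,0.23,0],[0,0,-1]],[34,[-0.1,0.23,0],[0,0,-1]],[34,[-0.1,0.23,0],[0,0,-1]],[34,[-0.1,0.23,0],[0,0,-1]],[34,[-0.1,0.23,0],[0,0,-1]],[34,[-0.1,0.23,0],[0,0,-1]],[34,[-0.1,0.23,0],[0,0,-1]],[34,[-0.1,0.23,0],[0,0,-1]],[34,[-0.1,0.23,0],[0,0,-1]],[34,[-0.1,0.23,0],[0,0,-1]],[34,[-0.1,0.23,0],[0,0,-1]],[34,[-0.1,0.23,0],[0,0,-1]],[34,[-0.1,0.2,0],[0,0,-1]]])

```text
time_s: 30.33
ee_pos: [531.2, -232.7, 230.8]
ee_rot: [180.0, 0.0, 44.4]
force: [0.4, 1.0, 0.6]
gripper_width: 33.9
gripper_force: 0.0
```

Call:
move_arm(motion=[[34,[-0.02,0,0],[0,0,-1]],[34,[-0.02,0,0],[0,0,-1]],[34,[-0.02,0,0],[0,0,-1]],[34,[0,0,0],[0,0,-1]],[34,[0,0,0],[0,0,-1]],[34,[0,0,0],[0,0,-1]],[34,[0,0,0],[0,0,-1]],[34,[0,0,0],[0,0,-1]],[34,[0,0,0],[0,0,0]],[34,[0,0,0],[0,0,0]]])

```text
time_s: 31.17
ee_pos: [529.8, -233.1, 230.8]
ee_rot: [180.0, 0.0, 12.7]
force: [-0.6, 0.1, 0.8]
gripper_width: 34.0
gripper_force: 0.0
```

Call:
move_arm(motion=[[34,[-0.02,-0.04,-0.5],[0,0,0]],[34,[0,0,-0.8],[0,0,0]],[34,[0,0,-0.8],[0,0,0]],[34,[0,0,-0.5],[0,0,0]],[34,[0,0,-0.32],[0,0,0]],[34,[0,0,0],[0,0,0]],[4,[0,0,0],[0,0,0]],[4,[0,0,0],[0,0,0]],[4,[0,0,0],[0,0,0]],[4,[0,0,0],[0,0,0]],[4,[0,0,0],[0,0,0]],[4,[0,0,0],[0,0,0]]], grip_force=15)

```text
time_s: 32.17
ee_pos: [529.6, -232.8, 158.9]
ee_rot: [-179.9, -0.1, 12.5]
force: [-0.7, 4.7, 5.5]
gripper_width: 9.9
gripper_force: 15.0
```

Call:
move_arm(motion=[[4,[0,-0.04,0],[0,0,0.5]],[4,[0,0,0],[0,0,1]],[4,[0,0,0],[0,0,1]],[4,[0,0,0],[0,0,1]],[4,[0,0,0],[0,0,1]],[4,[0,0,0],[0,0,1]],[4,[0,0,0],[0,0,1]],[4,[0,0,0],[0,0,1]],[4,[0,0,0],[0,0,1]],[4,[0,0,0],[0,0,1]],[4,[0,0,0],[0,0,1]],[4,[0,0,0],[0,0,1]],[4,[0,0,0],[0,0,1]],[4,[0,0,0],[0,0,1]],[4,[0,0,0],[0,0,1]],[4,[0,0,0],[0,0,1]],[4,[0,0,0],[0,0,1]],[4,[0,0,0],[0,0,1]],[4,[0,0,0],[0,0,1]],[4,[0,0,0],[0,0,0]]])

```text
time_s: 33.83
ee_pos: [530.2, -235.2, 158.6]
ee_rot: [179.9, 0.0, 86.6]
force: [-0.2, 1.7, 3.6]
gripper_width: 9.8
gripper_force: 15.0
```

Call:
move_arm(motion=[[4,[0,0,0],[0,0,0]],[4,[0,0,0],[0,0,0]],[34,[0,0,0],[0,0,0]],[34,[0,0,0],[0,0,0]],[34,[0,0,0],[0,0,0]],[34,[0,0,0.5],[0,0,0]],[34,[0,0,1],[0,0,0]],[34,[0,0,1],[0,0,0]],[34,[0,0,1],[0,0,0]],[34,[0,-0.9,0.5],[0,0,0]],[34,[0,-0.9,0],[0,0,0]],[34,[0,-0.9,0],[0,0,0]],[34,[0,-0.9,0],[0,0,0]],[34,[0,0,0],[0,0,0]],[34,[0,0,0],[0,0,0]]])

```text
time_s: 35.08
ee_pos: [528.9, -326.1, 256.8]
ee_rot: [-179.9, -0.0, 86.4]
force: [-0.3, 0.9, 0.2]
gripper_width: 33.7
gripper_force: 0.0
```

```bash
python3 - <<'E'
from h import *
s=state(); print(s["ee_pos"],s["ee_rot"])
C=cam("wrist"); w=grab_frame("wrist"); f=grab_frame("side"); g=grab_frame("scene"); cv2.imwrite("pics/w9f.png",w)
o=np.zeros((600,800,3),np.uint8); o[:300,:400]=cv2.resize(w[0:240,200:520],(400,300)); o[:,400:]=cv2.resize(f[130:310,250:370],(400,600)); o[300:,:400]=cv2.resize(g[230:380,120:320],(400,300)); cv2.imwrite("pics/c9.png",o)
L=cv2.createLineSegmentDetector().detect(cv2.cvtColor(w,6)[:265])[0][:,0]
for l in L:
    if np.hypot(l[2]-l[0],l[3]-l[1])<22: continue
    P=ray("",l.reshape(2,2),165,C)[:,:2]; v=P[1]-P[0]
    if abs(P.mean(0)-[560,-225]).max()<50: print(np.round(l),P.ravel(),round(np.degrees(np.arctan2(v[1],v[0]))%180,1))
E
```

```text
[ 528.89436982 -326.05978983  256.80553154] [-1.79923826e+02 -3.54263576e-02  8.63711282e+01]
[399. 123. 454. 124.] [ 590.1 -245.5  629.3 -248.6] 175.5
[420. 111. 427.   1.] [ 604.5 -237.8  609.  -169. ] 86.3
[343. 129. 419. 129.] [ 549.9 -246.5  604.4 -250.3] 176.0
[366. 120. 404. 119.] [ 566.2 -241.5  593.7 -242.7] 177.5
[301.  57. 301.  84.] [ 523.2 -197.7  521.8 -215.2] 85.4
[309.  58. 310.  82.] [ 528.9 -198.9  528.1 -214. ] 87.0
[312.   1. 313.  53.] [ 533.4 -164.3  531.7 -195.9] 86.9
[316.  54. 316.   1.] [ 533.5 -196.8  535.7 -164.4] 86.1
[331. 108. 366. 107.] [ 541.8 -231.7  566.5 -233.2] 176.5
[403. 108. 367. 109.] [ 592.9 -235.5  567.3 -234.1] 176.9
[318.   1. 318.  54.] [ 537.1 -164.5  535.3 -196.9] 86.8
[311.  87. 312. 132.] [ 528.7 -217.3  527.3 -247.3] 87.3
[321. 131. 321.  99.] [ 534.3 -246.9  535.5 -225.9] 86.7
[326.  58. 326.  81.] [ 540.2 -199.6  539.3 -213.9] 86.4
[323.  81. 323.  58.] [ 537.6 -213.8  538.5 -199.5] 86.4
```

View pics/c9.png

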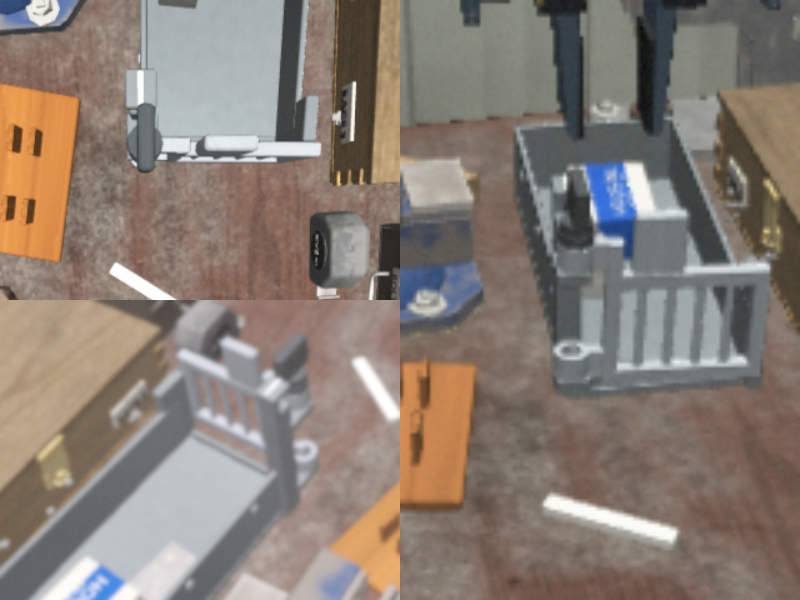

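```bash
python3 -c "
from workcell import *
print(job_done())"
```

```text
the job is handed in; nothing more can be done
None
```

I packed the carton and the steel block flat in the rack, hung and shut the gate, and turned its collar to the locked mark; the last pictures looked right, the job is handed in, and no verdict came back.

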